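# Drift the pad pin out of a brake caliper and take out the worn pad

## Task

Take the worn brake pad out of the caliper. Use the brass drift to push the retaining pin right through and out of the caliper, so that it drops into the tray, and lay the drift back down on the worktop; then lift the worn pad up out of the caliper and put it in the tray with the pin. Leave the other pad and the tin where they are.

Things in the scene. Friction and masses are not known exactly. Their poses are not given: they have to be found in the camera images.
- caliper: Dark iron brake caliper on a metal plate, fixed, pad window open upwards. Origin: centre of the underside, on the worktop; y is level along the pin from drive side to tray side, x along the pad, z up. Housings |x| < 81 mm at y -42 to -20 and 20 to 42, top z 54. End bridges |x| 65 to 84, top z 70 (a nipple at x -75 reaches 86). Two bored lugs, 36 mm round, at x 40 carry the pin; lug top z 118.
- bore_mouth (a point): Centre of the mouth of the 15 mm plain bore in the drive-side lug (y -38 to -20 in the caliper's frame), on the pin's axis, 100 mm above the worktop. Axes as the caliper's: the drift is pushed along +y. The pin's plain end lies 5 mm inside.
- pin_exit (a point): Where the pin comes out: on the pin's axis at the outer face of the tray-side lug (y 20 to 42 in the caliper's frame), 80 mm beyond the mouth. The bore here is also 15 mm, with a 20 mm counterbore in the last 9 mm. Axes as the caliper's.
- pin: Steel pin, 73 mm: shank 14 mm thick, head 18 mm thick, 7 mm long. Origin: mid-length on the axis; y points to the head. It lies in both lugs, crossing 1 to 2 mm above the pad; the head sits sunk in the tray-side counterbore, so it leaves only towards the tray. A spring sleeve in that lug grips it: sliding takes 6 to 17 N until its plain end is 12 mm from the outer face; then it tips and drops out.
- drift: Brass drift, 186 mm long, 0.3 kg, lying loose on the worktop right of the vice. Origin: middle of the eight-sided handle on the axis (11 mm above the worktop when lying); its y axis points along the drift to the nose. Handle 22 mm across flats, y -40 to 40 mm, blunt end to -46; the round shank, 12 mm thick, thins to 10 mm for the last 8 mm and ends flat at y 140.
- drift_tip (a point): Centre of the drift's flat nose, 140 mm from the handle's middle.
- worn_pad: Worn brake pad, 0.34 kg, upright on its long edge in the window by the tray-side housing, loose but for the pin above it. Back plate 123 mm long, 61 high, 6 thick, with two friction blocks 10 mm thick on the side away from the tray. Origin: centre of the plate's back face, 61 mm above the worktop; its z points out of the blocks' side, y along the pad (the caliper's +x), x down.
- pad_grip (a point): Point on the worn pad to hold: 25 mm along it from the middle, away from the lugs, 10 mm below the top edge (which is 91 mm above the worktop), midway through plate and block, 16 mm thick together (the block begins 6 mm below the top edge). Axes as the pad's. Both sides are free down to 54 mm above the worktop. The plate's ends slide in upright guides with 2 to 3 mm play, guide tops at 68 mm.
- tray: Shallow rubber-lined metal parts tray, fixed by magnets, open at the top, beside the caliper where the pin comes out. Outside 190 mm (its x, along the caliper) x 132 mm (its y) x 32 mm high, walls 3 mm, inner floor 5 mm above the worktop. Origin: centre of its underside.
- other_pad: The other brake pad of the pair, already out, lying flat on the worktop in front of the vice, 61 x 123 x 16 mm; origin at the centre of its underside. Leave it alone.
- grease_tin: Flat round tin, 66 mm across, 38 mm high, behind the right end of the vice; origin at the centre of its underside. Leave it alone.

How it is judged (in metres and radians):
On the way, in this order (a step that is already met when the one before it is completed fails the run):
1. the drift's nose is in the bore and has pushed the pin at least 20 mm towards the tray (y of drift_tip in the frame of bore_mouth above 0.024 m and x of drift_tip in the frame of bore_mouth between -0.008 and 0.008 m and z of drift_tip in the frame of bore_mouth between -0.008 and 0.008 m and y of pin in the frame of bore_mouth between 0.0615 and 0.115 m), for 0.05 s.
2. the pin is out of the caliper and lies in the tray (x of pin in the frame of tray between -0.093 and 0.093 m and y of pin in the frame of tray between -0.066 and 0.066 m and height (world z) of pin below 0.05 m and linear speed of pin below 0.05 m/s), for 0.2 s.
3. the drift has been laid on the worktop, the worn pad still in the caliper (height (world z) of drift below 0.016 m and angle between drift's own y axis and vertical between 1.45 and 1.69 rad and linear speed of drift below 0.02 m/s and distance between worn_pad and caliper below 0.085 m), for 0.2 s.
At the end, for the whole second after the job is handed in: The pin and the worn pad both rest inside the tray (their origins within its walls and below 50 and 55 mm), the drift lies flat on the worktop (origin below 16 mm, level within 0.12 rad), and all three are at rest and let go (x of pin in the frame of tray between -0.093 and 0.093 m and y of pin in the frame of tray between -0.066 and 0.066 m and height (world z) of pin below 0.05 m and x of worn_pad in the frame of tray between -0.093 and 0.093 m and y of worn_pad in the frame of tray between -0.064 and 0.064 m and height (world z) of worn_pad below 0.055 m and height (world z) of drift below 0.016 m and angle between drift's own y axis and vertical between 1.45 and 1.69 rad and linear speed of each of pin, worn_pad, drift below 0.02 m/s); the robot touches nothing.
It fails at once if the other pad is moved by more than 30 mm (distance of other_pad from where it was at the start of the episode above 0.03 m).
It fails at once if the tin is moved by more than 30 mm (distance of grease_tin from where it was at the start of the episode above 0.03 m).
It also fails if it takes over 62 s, if anything falls off the work surface, if the arm or the gripper's body presses on something with over 40 N, if the wrist force passes 120 N, or if a joint passes its speed limit or range.

## Robot

A 6-joint arm with a two-finger parallel gripper is mounted at the origin on a cart in front of the work surface, level with it; the furniture and walls round the work are solid. World frame = base frame: x ahead of the robot, y to its left, z up, the work surface at z = 0. Lengths are in mm, angles in rad, forces in N, time in s.
With the tool pointing down it reaches from about 275 to 750 mm from the base axis. Payload 10.2 kg.
Tool frame: the origin (TCP) lies midway between the tips of the shut fingers; the grasp point (between the pads) lies 19 mm behind it (ctrl.grasp_offset is the distance from the TCP to the grasp point, in mm); z points along the fingers, y is the line along which they close (so a half turn about z gives the same grasp; the last joint's range is limited). The gripper opens to 85 mm and grips with 20 to 120 N. Pads are 22 mm wide; open, the fingers measure 114 mm over their backs; the gripper's body (76 mm by 85 mm) begins 54 mm behind the grasp point. The pads swing forward as they close: fully open they stand 13 mm farther back than shut.
Start: joints at [1.083, 0.313, 1.498, -0, 1.331, -0.223], TCP at [137.414, 506.704, 231.294] pointing down, gripper open.
Joint ranges: [-2.94, 2.94], [-0.97, 2.17], [0.19, 2.56], [-1.23, 4.37], [0.02, 3.11], [-2.88, 2.88]. Speed limits (rad/s): [2.39, 2.39, 3.01, 3.14, 3.14, 3.14].

## Interface

Orientations are given as a unit quaternion [w, x, y, z].
In Python, from rig import ctrl, viewer, models gives the robot as it stands. The module is installed in compiled form; this text tells all that it offers.
- The arm moves only by the shell command python3 -m pendant 'ROWS' [OPENING] [FORCE]. ROWS is text: rows parted by semicolons, each of 4 numbers parted by spaces: the shift along the tool's x, y, z in m, then the turn about the tool's z in rad. In form: x y z yaw; .... A call has 1 to 10 rows; each row shifts and turns the commanded pose from where the row before left it, along the tool's axes as they then stand; what a row does not reach is not made up. A row lasts 1/8 s, in which the tool goes at most 62.5 mm and 10.7 degrees, less where a joint would pass 70% of its speed; a pose out of reach is approached as far as the arm can. A call is refused whole if a number of a shift passes 0.0625 or a number of a turn 0.188, either way. A call with a gripper value outside its range is refused whole. OPENING is the opening, from 0 (shut) to 1 (fully open), set as the call begins (- or left out, the last holds). The fingers move at their own pace and stop on an object; FORCE is the grip in N (left out, the last holds). Time passes only in rows, so rows that do not move let the fingers close. It gives the time, the measured TCP pose, the force, the opening and the grip force at its end, in the units of the state.
- ctrl.sense(): the state, without advancing time (a new reading comes with each control period).
- viewer.capture(name): name is "scene" or "side" or "wrist"; returns a dict with "color" (480x640x3 uint8, red, green, blue), "vertical_fov" (degrees; the focal length in pixels is half the picture's height over the tangent of half this angle, whatever the lens; pixels are square), "cx", "cy" (the principal point, pixels), "pose" (4x4, takes a point from camera to world coordinates). Camera axes: x right, y down, z forward; pixel columns grow to the right and rows downward; lengths in mm; the calibration is good to about 2 mm. A picture is of the moment at which its call begins. There is no depth.
- ctrl.finish_job(): hands the job in; it is judged then, once.
Trained networks look in the newest picture that a camera, given by its name, has taken for a name from the list of things; names that differ only in an ending like _2 or _b are one class to them, and where a whole thing is asked for, a point or a joint stands for the part that bears it (a point fixed in the world has none). Each returns a list of dicts, best first, with "p" (0 to 1); they miss things now and then, are a little off and sometimes report something else, mostly with a low value. They report only what shows in the picture. A call takes as long as a camera call.
- models.boxes_of(camera, query): "at" ([x, y, z] in mm, in world coordinates, good to about 4 mm: the middle of the surface that is visible of it).
The state is a dict: "time_s": time; "joints": joint angles; "dq": joint speeds; "tau": joint torques, N m; "eef_pos": TCP position; "ee_rot": TCP orientation; "force": force on the tool from outside, world axes, zero at the start; "wrist_torque": the same for the moment, N m; "grip_width": opening from 0.0 (shut) to 1.0 (fully open); "grip_force": force on a finger pad.
Only numpy, scipy, OpenCV 4.12 (cv2) and the standard library are available. Lean on these libraries where they do the work, as an engineer would, in place of code of your own. Each camera call takes 0.05 s, during which the arm holds its last target. There are 200 camera calls.

## Working session

There is one attempt and no reset: what is moved stays moved. The work goes in short steps, Python scripts to look and compute and a shell command to move; the robot and the scene stay as the last step left them, time stands still between calls to the robot, and variables do not carry over. Pictures are saved under pics/ and viewed, at most 10 in all, crops included, and the job is handed in when it is done.

```bash
mkdir -p pics
cat > h.py <<'E'
import numpy as np, cv2
from rig import ctrl, viewer, models
from scipy.spatial.transform import Rotation as R
def cap(n,f=None):
    c=viewer.capture(n)
    if f: cv2.imwrite('pics/'+f,c['color'][:,:,::-1])
    return c
def foc(c): return 240/np.tan(np.radians(c['vertical_fov'])/2)
def ray(c,u,v,z):
    f=foc(c);d=c['pose'][:3,:3]@np.array([(u-c['cx'])/f,(v-c['cy'])/f,1]);o=c['pose'][:3,3]
    return o+d*(z-o[2])/d[2]
def proj(c,p):
    q=np.linalg.inv(c['pose'])@np.append(p,1);f=foc(c)
    return np.array([c['cx']+f*q[0]/q[2],c['cy']+f*q[1]/q[2]])
def tool():
    s=ctrl.sense();w,x,y,z=s['ee_rot'];return np.array(s['eef_pos']),R.from_quat([x,y,z,w]).as_matrix(),s
E
python3 - <<'E'
from h import *
np.set_printoptions(precision=1,suppress=True)
p,M,s=tool();print(p,M,s['time_s'])
for n in['scene','side','wrist']:
    c=cap(n,n+'0.png');print(n,c['pose'],foc(c),c['cx'],c['cy'])
    for q in['caliper','bore_mouth','pin_exit','pin','drift','drift_tip','worn_pad','pad_grip','tray','other_pad','grease_tin']:
        print(q,[(np.round(b['at']),round(b['p'],2)) for b in models.boxes_of(n,q)[:2]])
E
```

```text
[137.3 506.5 230.7] [[-1.   0.3 -0. ]
 [ 0.3  1.  -0. ]
 [ 0.  -0.  -1. ]] 0.0
scene [[   0.9   -0.3    0.4   18.9]
 [  -0.5   -0.6    0.6 -737.7]
 [   0.    -0.7   -0.7 1050.6]
 [   0.     0.     0.     1. ]] 607.3560971131525 321.3592740006264 236.1104391279328
caliper [(array([495., 237.,  52.]), 0.91)]
bore_mouth [(array([498., 243.,  51.]), 0.58)]
pin_exit [(array([495., 236.,  50.]), 0.62)]
pin []
drift [(array([ 564., -146.,   14.]), 0.81)]
drift_tip [(array([ 566., -142.,   14.]), 0.78)]
worn_pad [(array([495., 279.,  72.]), 0.7), (array([402., 117.,  16.]), 0.39)]
pad_grip [(array([502., 281.,  72.]), 0.7)]
tray []
other_pad [(array([401., 116.,  16.]), 0.61)]
grease_tin [(array([650.,  13.,  37.]), 0.61)]
side [[ -0.9  -0.2   0.4 160.2]
 [ -0.5   0.4  -0.8 879.6]
 [ -0.   -0.9  -0.4 455.5]
 [  0.    0.    0.    1. ]] 479.35481894185216 319.1904672112264 238.88693568259103
caliper []
bore_mouth [(array([494., 298.,  53.]), 0.77)]
pin_exit [(array([493., 305.,  56.]), 0.6)]
pin [(array([547., 270., 104.]), 0.5)]
drift [(array([ 561., -135.,   14.]), 0.69), (array([659.,  35.,  34.]), 0.31)]
drift_tip [(array([ 564., -132.,   11.]), 0.86)]
worn_pad [(array([490., 287.,  76.]), 0.96)]
pad_grip [(array([487., 289.,  72.]), 0.76)]
tray [(array([522., 384.,  10.]), 0.9)]
other_pad []
grease_tin [(array([657.,  38.,  35.]), 0.87)]
wrist [[  0.3   0.9   0.3  71.3]
 [  1.   -0.3  -0.1 525.6]
 [  0.    0.3  -1.  374.7]
 [  0.    0.    0.    1. ]] 431.01430749710767 317.7693167451989 249.8258525836535
caliper []
bore_mouth []
pin_exit []
pin []
drift []
drift_tip []
worn_pad []
pad_grip []
tray []
other_pad []
grease_tin []
```

View pics/scene0.png

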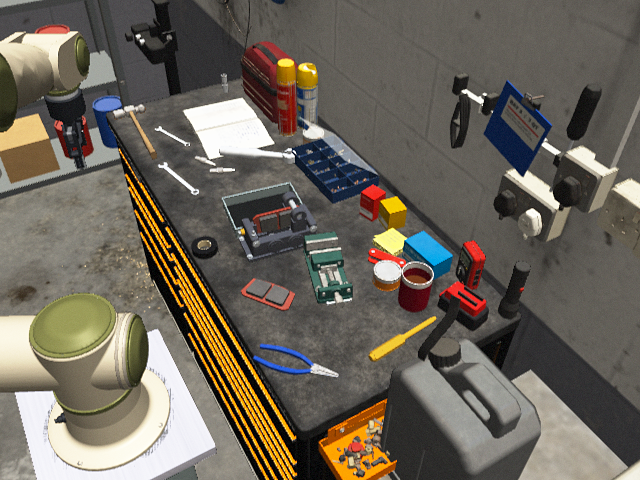

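View pics/side0.png

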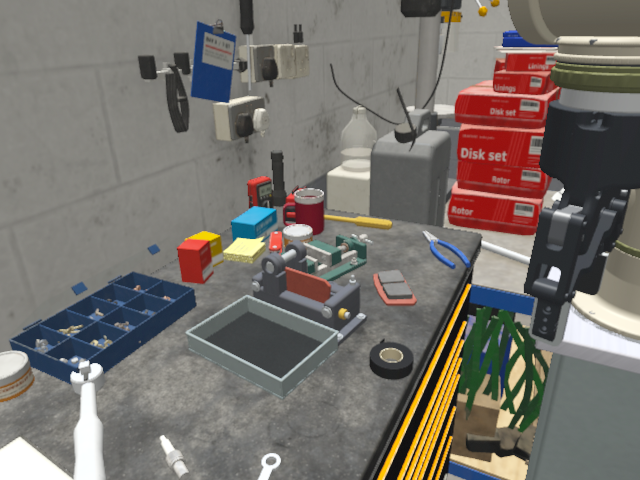

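The scene picture shows the tray and caliper at about (270,215), the vice at (325,265), the drift at (370..436, 355..320), the other pad at (268,292) and the tin at (387,275). The side picture shows the tray in front of the caliper at (265,340). I'll zoom in.

Run:
```python
import cv2,numpy as np
a=cv2.imread('pics/scene0.png');b=cv2.imread('pics/side0.png')
r=lambda i,x,y,w,h,W,H:cv2.resize(i[y:y+h,x:x+w],(W,H),interpolation=cv2.INTER_CUBIC)
A=r(a,215,175,150,135,400,360);B=r(b,180,230,200,180,400,360);C=r(a,360,310,90,54,400,240)
D=r(b,300,200,120,72,400,240)
cv2.imwrite('pics/m1.png',np.vstack([np.hstack([A,B]),np.hstack([C,D])]))
```

```text
(no output)
```

View pics/m1.png

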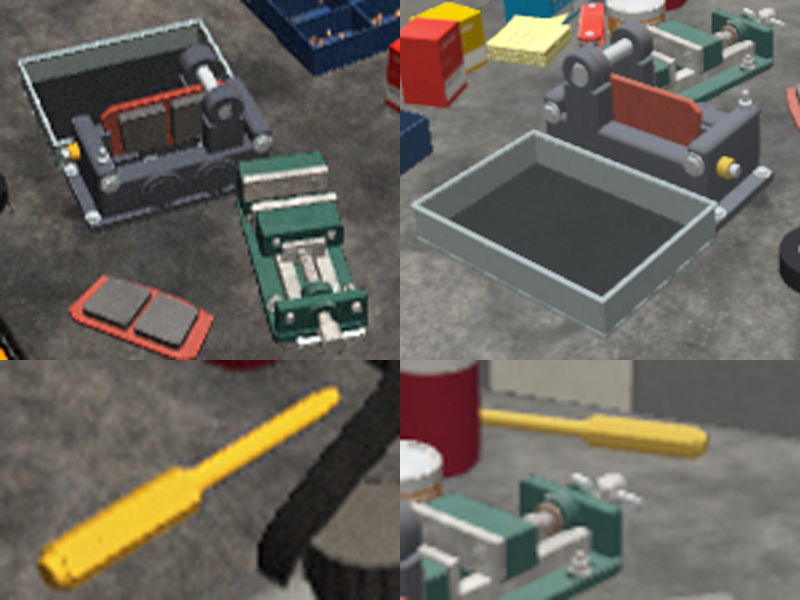

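Run:
```python
from h import *
np.set_printoptions(precision=1,suppress=True)
c=cap('scene');d=cap('side')
e=ray(c,373.5,357,11);n=ray(c,434.7,318.3,10);j=ray(c,403.5,337,11)
print('drift',e,n,j,np.linalg.norm(n-e),np.degrees(np.arctan2(*(n-e)[1::-1])))
print('mouth',ray(c,300.5,214.4,100),'exit',ray(d,269,265,100))
for u in[(187.5,332.5),(248.5,296.5),(337.5,333.5),(282.5,380)]:print('tray',ray(d,*u,32))
S=lambda x,y:(215+x*.375,175+y*.375)
for z in(0,60,80):print('vice jaw back',z,ray(c,*S(240,163),z),ray(c,*S(322,155),z))
for z in(0,40):print('vice front',z,ray(c,*S(275,340),z),ray(c,*S(368,330),z))
print('cal base corner near',ray(c,*S(93,222),5))
# side: movable jaw/fixed jaw top corner
for z in(40,60,80):print('side jaw',z,ray(d,300+285*.3,200+(495-360)*.3,z),ray(d,300+125*.3,200+(478-360)*.3,z))
```

```text
drift [ 509.8 -148.8   11. ] [ 686.  -129.9   10. ] [ 594.9 -137.9   11. ] 177.23910898833407 6.115206018105847
mouth [549.4 232.2 100. ] exit [557.  302.8 100. ]
tray [623.9 435.2  32. ]
tray [600.8 307.5  32. ]
tray [417.1 339.2  32. ]
tray [438.  463.7  32. ]
vice jaw back 0 [573.9 254.5   0. ] [647.9 225.3   0. ]
vice jaw back 60 [542.2 197.8  60. ] [612.  170.3  60. ]
vice jaw back 80 [531.6 178.9  80. ] [600.  151.9  80. ]
vice front 0 [490.3  45.5   0. ] [565.5  15.4   0. ]
vice front 40 [472.4  15.7  40. ] [544.7 -13.3  40. ]
cal base corner near [415.7 247.1   5. ]
side jaw 40 [462.6   7.2  40. ] [565.2  24.9  40. ]
side jaw 60 [448.   49.2  60. ] [545.7  66.   60. ]
side jaw 80 [433.5  91.2  80. ] [526.2 107.1  80. ]
```

```bash
cat >> h.py <<'E'
def tri(L):
    A=np.zeros((3,3));b=np.zeros(3)
    for c,u,v in L:
        o=c['pose'][:3,3];d=ray(c,u,v,0)-o;d/=np.linalg.norm(d);P=np.eye(3)-np.outer(d,d);A+=P;b+=P@o
    x=np.linalg.solve(A,b);return x,[np.round(proj(c,x)-[u,v],1) for c,u,v in L]
E
python3 - <<'E'
from h import *
np.set_printoptions(precision=1,suppress=True)
c=cap('scene');d=cap('side')
S=lambda x,y:(215+x*.375,175+y*.375)
D=lambda x,y:(300+(x-400)*.3,200+(y-360)*.3)
print('endplate',tri([(c,*S(275,303)),(d,*D(620,512))]),tri([(c,*S(365,290)),(d,*D(522,478))]))
print('movjaw front',tri([(c,*S(262,240)),(d,*D(523,545))]),tri([(c,*S(343,225)),(d,*D(440,500))]))
for n in('scene','side'):
  for q in('grease_tin','other_pad'): print(n,q,[(np.round(b['at']),round(b['p'],2)) for b in models.boxes_of(n,q)[:1]])
E
```

```text
endplate (array([490.7,  49.2,  41.4]), [array([-0.5,  0.5]), array([-0.6, -0.4])]) (array([566.8,  25.9,  40.1]), [array([ 0., -0.]), array([0., 0.])])
movjaw front (array([520.9, 119.5,  42.3]), [array([ 0.3, -0.4]), array([0.5, 0.3])]) (array([588.7,  95.2,  48.3]), [array([ 0.3, -0.4]), array([0.4, 0.3])])
scene grease_tin [(array([652.,  15.,  36.]), 0.8)]
scene other_pad [(array([402., 120.,  16.]), 0.65)]
side grease_tin [(array([654.,  35.,  36.]), 0.73)]
side other_pad [(array([400., 143.,  16.]), 0.93)]
```

```bash
python3 -m pendant '0 -0.06 0 0.18;-0.015 -0.06 0 0.18;-0.03 -0.05 0 0.18;-0.04 -0.05 0 0.18;-0.05 -0.03 0 0.18;-0.06 -0.03 0 0.18;-0.06 -0.01 0 0.18;-0.06 0 0 0.18;-0.06 0 0 0.18;-0.06 0.0 0 0.18' 1
```

```text
time_s: 3.45
eef_pos: [126.0, 68.5, 236.9]
ee_rot: [0.001, 0.7, 0.714, 0.0]
force: [0.1, 0.3, -1.2]
grip_width: 1.002
grip_force: 0.0
```

```bash
python3 -m pendant '-0.027 0.052 0 0.185;-0.017 0.056 0 0.185;-0.007 0.058 0 0.185;0.004 0.059 0 0.185;0.015 0.057 0 0.185;0.025 0.053 0 0.185;0.035 0.048 0 0.185;0.043 0.041 0 0.185;0 0 0 0'
```

```text
time_s: 4.58
eef_pos: [549.5, -141.9, 234.4]
ee_rot: [-0.001, 0.998, 0.055, -0.001]
force: [-0.1, -0.7, -0.3]
grip_width: 1.001
grip_force: 0.0
```

Run:
```python
from h import *
np.set_printoptions(precision=2,suppress=True)
p,M,s=tool();print(p,M,s['joints'],s['time_s'])
c=cap('wrist','w1.png')
for q in('drift','drift_tip'):print(models.boxes_of('wrist',q)[:2])
print(proj(c,[551,-144,11]),proj(c,[686,-130,6]))
print('campos',c['pose'])
```

```text
[ 549.54 -141.94  234.4 ] [[ 0.99  0.11 -0.  ]
 [ 0.11 -0.99  0.  ]
 [-0.   -0.   -1.  ]] [-0.46  0.41  1.36 -0.    1.38  1.  ] 4.575
[{'at': [579.2, -135.1, 13.9], 'p': 0.61}]
[{'at': [582.4, -138.7, 13.1], 'p': 0.94}]
[321.56 209.99] [323.25  38.56]
campos [[   0.11   -0.96   -0.27  618.09]
 [  -0.99   -0.11   -0.03 -133.59]
 [  -0.      0.27   -0.96  377.68]
 [   0.      0.      0.      1.  ]]
```

View pics/w1.png

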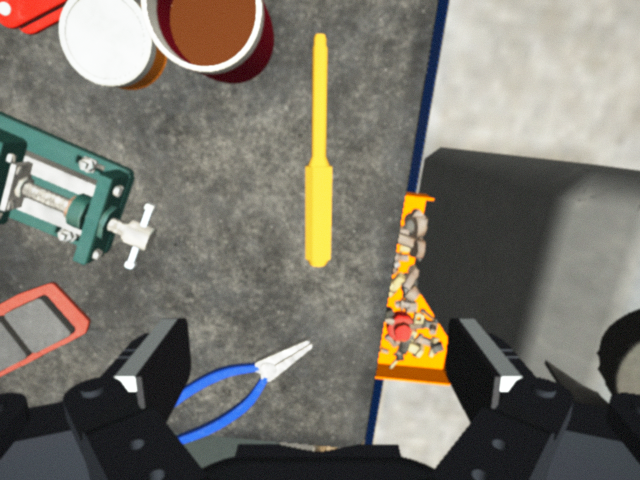

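The wrist picture shows the drift's nose at (320,35), the shoulder at (319,165) and the handle end at (317,266). The handle is clear all round.

Run:
```python
from h import *
np.set_printoptions(precision=3,suppress=True)
p,M,s=tool()
c=cap('wrist')
n=ray(c,320.3,34,6);e=ray(c,317.5,266,15);n2=ray(c,320,50,12);h=ray(c,318.5,220,22)
print(n,e,n-e,n2,h); d=(n-e)[:2];d/=np.linalg.norm(d)
mid=(n[:2]-140*d+e[:2]+46*d)/2
print('len',np.linalg.norm((n-e)[:2]),'mid',mid,'ang',np.degrees(np.arctan2(d[1],d[0])),'tool',np.degrees(np.arctan2(M[1,0],M[0,0])))
print('tool shift',M.T@np.append(mid-p[:2],0))
```

```text
[ 687.585 -125.15     6.   ] [ 498.885 -144.611   15.   ] [188.7    19.461  -9.   ] [ 675.033 -126.342   12.   ] [ 541.83 -140.53   22.  ]
len 189.70131357380433 mid [ 546.483 -139.702] ang 5.888217273521085 tool 6.54580539229488
tool shift [-0.618 -0.47   0.   ]
```

```bash
python3 -m pendant '-0.001 0 0.055 0.011;0 0 0.055 0;0 0 0.055 0;0 0 0.045 0;0 0 0.015 0;0 0 0.007 0;0 0 0 0' 0.6; python3 -m pendant '0 0 0 0;0 0 0 0;0 0 0 0;0 0 0 0;0 0 0 0' 0 100
```

```text
time_s: 5.65
eef_pos: [547.3, -140.9, 6.1]
ee_rot: [0.001, 0.999, 0.051, 0.001]
force: [0.1, 0.5, 0.2]
grip_width: 0.599
grip_force: 0.0
time_s: 6.28
eef_pos: [547.4, -141.0, 6.3]
ee_rot: [0.001, 0.999, 0.051, 0.001]
force: [-2.1, 0.9, 8.0]
grip_width: 0.222
grip_force: 98.5
```

```bash
python3 -m pendant '0 0 -0.055 0;0 0 -0.055 0;0 0 -0.055 0'; python3 -m pendant '0 -0.026 0 -0.185;0.004 -0.026 0 -0.185;0.009 -0.025 0 -0.185;0.014 -0.023 0 -0.185;0.018 -0.02 0 -0.185;0.021 -0.016 0 -0.185;0.024 -0.012 0 -0.185;0.025 -0.007 0 0;0 0 0 0;0 0 0 0'
python3 - <<'E'
from h import *
np.set_printoptions(precision=3,suppress=True)
p,M,s=tool();print(p,M,s['joints'],s['force'],s['wrist_torque'])
c=cap('wrist','w2.png');print(c['pose'])
for q in('caliper','bore_mouth','drift_tip','worn_pad','pin'):print(q,models.boxes_of('wrist',q)[:2])
E
```

```text
time_s: 6.65
eef_pos: [546.3, -140.4, 171.6]
ee_rot: [-0.0, 0.999, 0.051, -0.0]
force: [-0.5, -0.4, -4.1]
grip_width: 0.224
grip_force: 99.7
time_s: 7.9
eef_pos: [523.1, 69.5, 169.8]
ee_rot: [0.0, 0.766, 0.643, -0.0]
force: [-0.9, -0.7, -3.0]
grip_width: 0.217
grip_force: 99.6
[523.064  69.463 169.764] [[ 0.173  0.985 -0.   ]
 [ 0.985 -0.173 -0.   ]
 [-0.    -0.    -1.   ]] [-0.09   0.375  1.579 -0.     1.188  0.084] [-0.869 -0.689 -3.049] [-0.06  -0.017  0.009]
[[  0.985  -0.167  -0.046 535.03 ]
 [ -0.173  -0.948  -0.267 138.005]
 [  0.001   0.271  -0.963 313.19 ]
 [  0.      0.      0.      1.   ]]
caliper []
bore_mouth []
drift_tip [{'at': [529.4, 97.1, 180.1], 'p': 0.6}]
worn_pad []
pin []
```

View pics/w2.png

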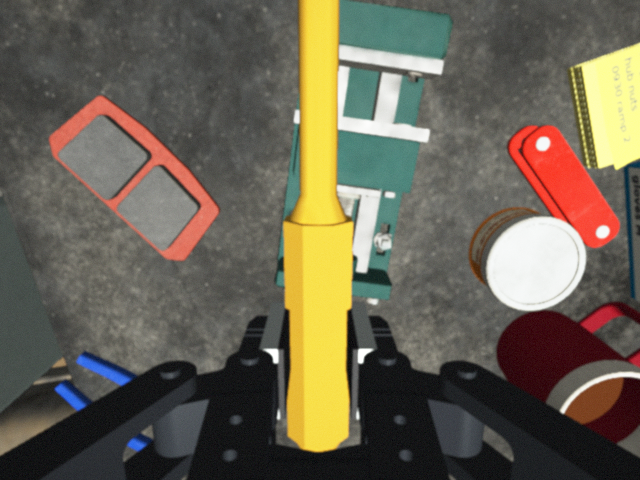

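The handle is held squarely. The caliper is outside the wrist view, so I'll lower to near the axis height and compare nose and bore in the fixed cameras.

```bash
python3 -m pendant '-0.008 0 0.035 0;0 0 0.035 0;0 0 0 0;0 0 0 0'
python3 - <<'E'
from h import *
np.set_printoptions(precision=1,suppress=True)
p,M,s=tool();print(p)
a=cap('scene','s3.png');b=cap('side','d3.png')
nose=p+M[:,0]*140+[0,0,4.8];print(nose,proj(a,nose),proj(b,nose))
r=lambda c,x,y,w,h:cv2.resize(c['color'][y:y+h,x:x+w,::-1],(400,560),interpolation=cv2.INTER_CUBIC)
cv2.imwrite('pics/m2.png',np.hstack([r(a,270,180,50,70),r(b,250,230,60,84)]))
for n in('scene','side'):print(n,[(q,models.boxes_of(n,q)[:1]) for q in('drift_tip','pin')])
E
```

```text
time_s: 8.7
eef_pos: [522.6, 61.9, 101.1]
ee_rot: [0.001, 0.766, 0.643, 0.001]
force: [0.5, 0.5, -2.4]
grip_width: 0.225
grip_force: 99.6
[522.6  61.9 101.1]
[546.8 199.8 106. ] [306.2 220.6] [304.9 239.2]
scene [('drift_tip', [{'at': [519.9, 41.4, 111.8], 'p': 0.61}]), ('pin', [{'at': [548.1, 266.1, 108.4], 'p': 0.43}])]
side [('drift_tip', [{'at': [531.0, 115.5, 103.8], 'p': 0.73}]), ('pin', [{'at': [540.0, 267.7, 106.6], 'p': 0.46}])]
```

View pics/m2.png

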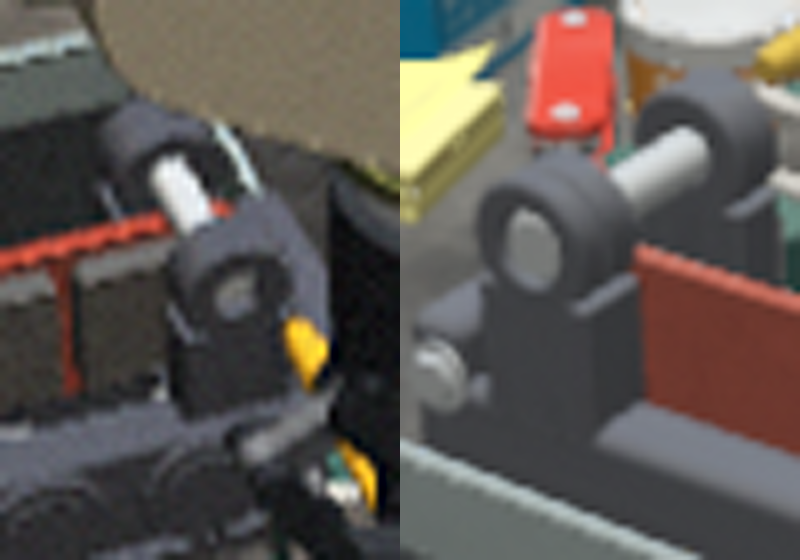

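Run:
```python
from h import *
from scipy.optimize import least_squares
np.set_printoptions(precision=2,suppress=True)
a=cap('scene');b=cap('side');p,M,s=tool()
S=lambda x,y:np.array([270+x/8,180+y/8]); D=lambda x,y:np.array([250+(x-400)/6.667,230+y/6.667])
print('mouth z100',ray(a,*S(235,289),100),'exit',ray(b,*D(533,248),100))
print('drive lug top in side (rim, approx)',ray(b,*D(705,70),118))
# pin edges in side: visible shank centre ends
q1,q2=D(622,188),D(700,148); r1,r2=ray(b,*q1,100),ray(b,*q2,100);print('pin axis side',r1,r2,np.degrees(np.arctan2(*(r2-r1)[:2])))
q1,q2=S(165,168),S(200,215); r1,r2=ray(a,*q1,100),ray(a,*q2,100);print('pin axis scene',r1,r2,np.degrees(np.arctan2(*(r2-r1)[:2])))
# pad top edge z 91 in side
r1,r2=ray(b,*D(640,250),91),ray(b,*D(800,298),91);print('pad edge',r1,r2,np.degrees(np.arctan2(*(r2-r1)[1::-1])))
def f(v,full=False):
    m=np.array([v[0],v[1],100]);y=np.array([-np.sin(v[2]),np.cos(v[2]),0])
    e=np.r_[proj(a,m)-S(235,289)+[1,1.5],proj(b,m+80*y)-D(533,248),(np.degrees(v[2])+9.3)*.7]
    return e
r=least_squares(f,[549,230,-.16]);v=r.x;print(v,np.degrees(v[2]),r.fun,'tool ang',np.degrees(np.arctan2(M[1,0],M[0,0])))
nose=p+M[:,0]*140+[0,0,4.8]
x=np.array([np.cos(v[2]),np.sin(v[2]),0]);y=np.array([-x[1],x[0],0])
print('nose in mouth',[(nose-[v[0],v[1],100])@k for k in(x,y,[0,0,1])])
```

```text
mouth z100 [544.01 228.   100.  ] exit [551.4  308.72 100.  ]
drive lug top in side (rim, approx) [545.02 234.7  118.  ]
pin axis side [548.72 271.61 100.  ] [542.44 243.27 100.  ] -167.50936002997753
pin axis scene [552.9  288.28 100.  ] [551.45 263.29 100.  ] -176.6731665443406
pad edge [536.61 283.96  91.  ] [488.92 289.16  91.  ] 173.7858647489704
[540.96 229.98  -0.15] -8.312449198605929 [-0.52  1.44 -0.73 -0.03  0.69] tool ang 80.04646070665345
nose in mouth [np.float64(9.392700485116972), np.float64(-28.982096430124507), np.float64(4.88717267149643)]
```

```bash
python3 -m pendant '0 0 -0.06 0;0 0.02 -0.06 0;0.05 0.02 -0.02 0;0.05 0.01 0 0;0.05 0.01 0 0;0.03 0 0 0;0 0 0 0;0 0 0 0'
python3 - <<'E'
from h import *
np.set_printoptions(precision=2,suppress=True)
p,M,s=tool();print(p,s['joints'])
c=cap('wrist','w4.png');np.savez('w4.npz',pose=c['pose'],p=p,M=M)
for q in('caliper','bore_mouth','pin','worn_pad','pad_grip','tray'):print(q,[(np.round(b['at'],1),round(b['p'],2)) for b in models.boxes_of('wrist',q)[:2]])
E
```

```text
time_s: 10.1
eef_pos: [611.6, 228.4, 238.9]
ee_rot: [0.0, 0.766, 0.643, -0.0]
force: [-0.3, -0.5, -2.5]
grip_width: 0.221
grip_force: 99.7
[611.63 228.38 238.9 ] [ 0.18  0.6   1.04 -0.    1.5   0.35]
caliper [(array([509.1, 271.9,  57.2]), 0.75), (array([397.4, 142.9,  18.4]), 0.35)]
bore_mouth []
pin [(array([618.9, 256.3, 250.5]), 0.43)]
worn_pad [(array([501.8, 280.8,  85.3]), 0.67)]
pad_grip [(array([505.4, 285.3,  85.8]), 0.79)]
tray [(array([509. , 370.2,   6.5]), 0.82)]
```

View pics/w4.png

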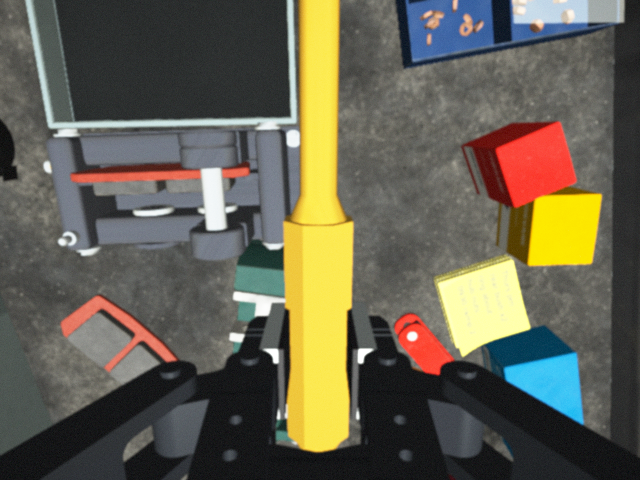

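The wrist picture shows the caliper from above: lugs at (208,148) and (217,243), the pin between them, the pad's top edge from (73,177) to (248,170), and the tray at (170,60). I'll enlarge it.

Run:
```python
import cv2
a=cv2.imread('pics/w4.png')[110:270,40:306]
cv2.imwrite('pics/m4.png',cv2.resize(a,None,fx=3,fy=3,interpolation=cv2.INTER_CUBIC))
```

```text
(no output)
```

View pics/m4.png

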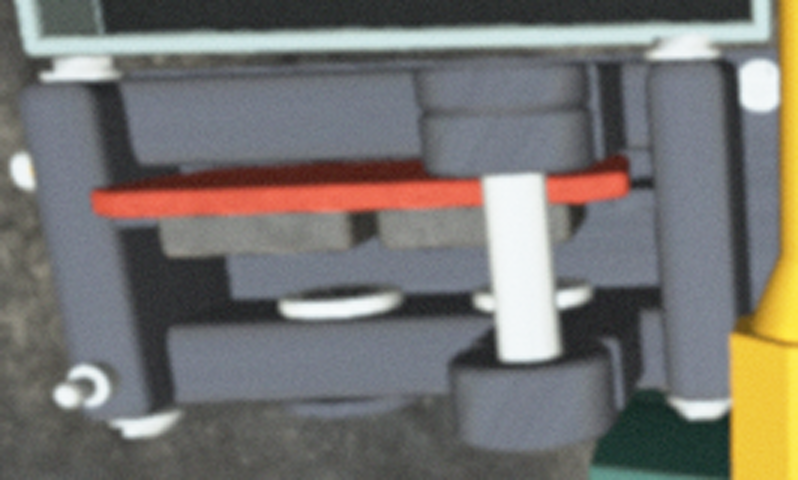

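Run:
```python
from h import *
np.set_printoptions(precision=2,suppress=True)
c=cap('wrist');a=c['pose'];print(np.abs(a-np.load('w4.npz')['pose']).max())
C=lambda x,y,z:ray(c,40+x/3,110+y/3,z)
ang=lambda d:np.degrees(np.arctan2(d[1],d[0]))
P,Q=C(531,358,100),C(515,175,100);print('pin',Q,P,ang(Q-P)-90,np.linalg.norm(Q-P))
L=C(533.5,400,100);U=C(507,140,100);print('lugs axis',L,U,ang(U-L)-90)
o=C(535,448,118);i=C(533,350,118);t=C(500,68,118);print('outer rim drive top',o,'inner',i,'tray outer',t)
A,B=C(93,203,91),C(628,183,91);print('pad top',A,B,ang(B-A),np.linalg.norm(B-A))
T1,T2=C(20,50,32),C(770,38,32);print('tray edge',T1,T2,ang(T2-T1))
b1,b2=C(24,95,70),C(72,395,70);print('bridgeL outer',b1,b2,ang(b1-b2)-90)
b1,b2=C(725,70,70),C(738,395,70);print('bridgeR',b1,b2,ang(b1-b2)-90)
b1,b2=C(135,163,54),C(420,155,54);print('housing',b1,b2,ang(b2-b1))
b1,b2=C(170,325,54),C(500,318,54);print('housing2',b1,b2,ang(b2-b1))
# where does predicted drift nose vanish: shank axis check in hand
p,M,s=tool();print(p,M[:,0])
for z,px in((4.8,(319,170)),):
    q=ray(c,319.5,165,p[2]+4.8+6);r=ray(c,319.5,5,p[2]+4.8);print('shank',M.T@(q-p),M.T@(r-p))
```

```text
0.3233894700350106
pin [552.27 284.51 100.  ] [546.15 244.53 100.  ] -8.712205515010837 40.4404688282163
lugs axis [544.41 234.96 100.  ] [552.35 291.99 100.  ] -7.924531318876205
outer rim drive top [547.28 228.51 118.  ] inner [551.9  249.47 118.  ] tray outer [558.88 306.1  118.  ]
pad top [455.63 294.44  91.  ] [574.36 278.03  91.  ] -7.868606972104477 119.85836209445549
tray edge [415.79 335.1   32.  ] [608.78 304.21  32.  ] -9.092929848548955
bridgeL outer [435.79 321.12  70.  ] [422.89 249.61  70.  ] -10.230623502681354
bridgeR [598.72 298.21  70.  ] [586.59 220.76  70.  ] -8.898321578688453
housing [447.87 301.8   54.  ] [518.48 291.37  54.  ] -8.402797681578361
housing2 [443.71 260.69  54.  ] [528.14 247.69  54.  ] -8.755979187868977
[611.77 228.66 239.2 ] [0.17 0.98 0.  ]
shank [ 58.79   0.63 -10.8 ] [103.69   0.6   -4.79]
```

```bash
python3 -m pendant '-0.05 -0.016 0 -0.01;-0.055 -0.016 0 -0.01;-0.055 -0.016 0 0;-0.005 -0.0165 0.04 0;0 0 0.055 0;0 0 0.049 0;0 0 0 0;0 0 0 0'
python3 - <<'E'
from h import *
np.set_printoptions(precision=2,suppress=True)
p,M,s=tool();print(p,M[:,0],s['force'])
a=cap('scene');b=cap('side')
nose=p+M[:,0]*140+M[:,1]*.6+[0,0,4.8]
x=np.array([.988,-.153,0]);y=np.array([.153,.988,0])
m=np.array([543.5,227,100])
print('rel',[(nose-m)@k for k in(x,y,[0,0,1])],'px nose',proj(a,nose),proj(b,nose),'mouth',proj(a,m),proj(b,m+80*y))
r=lambda c,X,Y,w,h:cv2.resize(c['color'][Y:Y+h,X:X+w,::-1],(400,560),interpolation=cv2.INTER_CUBIC)
cv2.imwrite('pics/m5.png',np.hstack([r(a,275,190,50,70),r(b,250,230,60,84)]))
E
```

```text
time_s: 11.5
eef_pos: [522.5, 76.5, 97.2]
ee_rot: [0.001, 0.759, 0.651, 0.001]
force: [0.8, -0.8, -3.4]
grip_width: 0.223
grip_force: 99.7
[522.5   76.46  97.17] [0.15 0.99 0.  ] [ 0.83 -0.77 -3.4 ]
rel [np.float64(2.9015382345171696), np.float64(-11.976306260112867), np.float64(2.0024538949208193)] px nose [302.28 218.6 ] [301.99 244.57] mouth [299.39 216.43] [268.58 265.98]
```

View pics/m5.png

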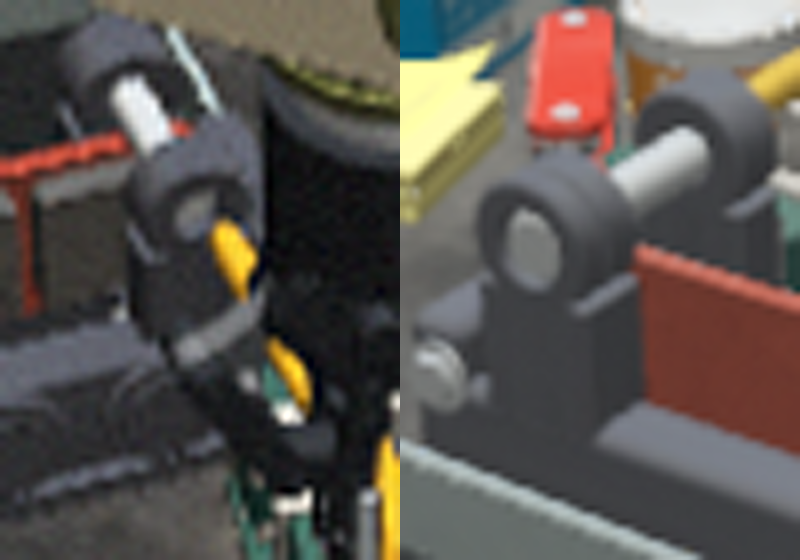

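```bash
python3 -m pendant '0 -0.003 0.002 0;0 0 0 0;0 0 0 0'
python3 - <<'E'
from h import *
np.set_printoptions(precision=2,suppress=True)
p,M,s=tool();print(p,M[:,0],s['force'])
nose=p+M[:,0]*140+M[:,1]*.6+[0,0,4.8]
x=np.array([.988,-.153,0]);y=np.array([.153,.988,0])
m=np.array([543.5,227,100])
print('rel',[(nose-m)@k for k in(x,y,[0,0,1])],'x ang',M[:,0]@x,M[:,0]@y)
E
```

```text
time_s: 11.98
eef_pos: [518.4, 77.0, 93.3]
ee_rot: [0.0, 0.759, 0.651, 0.0]
force: [-0.5, -0.6, -2.7]
grip_width: 0.224
grip_force: 99.8
[518.39  77.02  93.3 ] [0.15 0.99 0.  ] [-0.48 -0.64 -2.72]
rel [np.float64(-1.2423090090150737), np.float64(-12.055481188151097), np.float64(-1.9026939904645843)] x ang 0.000142379017442823 0.9997764648181201
```

```bash
cat > rel.py <<'E'
from h import *
import sys
np.set_printoptions(precision=2,suppress=True)
x=np.array([.988,-.153,0]);y=np.array([.153,.988,0]);m=np.array([543.5,227,100]);L=[]
for i in range(int(sys.argv[1])):
    c=viewer.capture('side');p,M,s=tool()
    nose=p+M[:,0]*140+M[:,1]*.6+[0,0,4.8];L.append([(nose-m)@k for k in(x,y,[0,0,1])])
L=np.array(L);print(L.mean(0),L.std(0),s['force'],s['time_s'])
if len(sys.argv)>2:print([(q,np.round(b['at'],1),round(b['p'],2)) for q in('pin',) for b in models.boxes_of('side',q)[:2]])
E
python3 rel.py 6
```

```text
[ -1.26 -12.08  -2.09] [0.03 0.01 0.07] [ 0.43  0.1  -3.5 ] 12.275
```

```bash
python3 -m pendant '0 0.001 -0.002 0;0 0 0 0;0 0 0 0'; python3 rel.py 3
```

```text
time_s: 12.65
eef_pos: [519.3, 76.8, 95.0]
ee_rot: [-0.0, 0.759, 0.651, -0.0]
force: [-0.4, 0.4, -2.7]
grip_width: 0.221
grip_force: 99.8
[ -0.37 -12.09  -0.19] [0.02 0.01 0.02] [ 0.06  0.54 -3.76] 12.8
```

```bash
python3 -m pendant '0.008 0 0 0;0.008 0 0 0;0 0 0 0;0 0 0 0'; python3 rel.py 2
```

```text
time_s: 13.3
eef_pos: [521.7, 92.8, 95.0]
ee_rot: [-0.0, 0.759, 0.651, 0.0]
force: [0.1, 0.1, -3.8]
grip_width: 0.225
grip_force: 99.8
[-0.34  3.91 -0.17] [0.03 0.05 0.02] [ 0.32  0.59 -3.31] 13.4
```

Nose is 4 mm inside with no lateral force. Pushing on.

```bash
python3 -m pendant '0.006 0 0 0;0.008 0 0 0;0.008 0 0 0;0 0 0 0'; python3 rel.py 1 m
```

```text
time_s: 13.9
eef_pos: [525.2, 114.4, 95.0]
ee_rot: [0.0, 0.759, 0.651, -0.0]
force: [0.0, -1.0, -2.9]
grip_width: 0.218
grip_force: 99.9
[-0.24 25.97 -0.09] [0. 0. 0.] [ 0.41 -0.66 -2.84] 13.95
[('pin', array([548.9, 315.7, 106.9]), 0.79)]
```

```bash
python3 -m pendant '0.008 0 0 0;0.008 0 0 0;0.008 0 0 0;0.008 0 0 0'; python3 rel.py 1 m
python3 - <<'E'
from h import *
b=cap('side');cv2.imwrite('pics/m6.png',cv2.resize(b['color'][230:330,230:330,::-1],(500,500),interpolation=cv2.INTER_CUBIC))
E
```

```text
time_s: 14.5
eef_pos: [529.6, 144.4, 94.7]
ee_rot: [0.001, 0.759, 0.651, -0.002]
force: [-2.5, -13.1, -3.2]
grip_width: 0.219
grip_force: 99.8
[-0.58 57.5  -0.76] [0. 0. 0.] [-2.07 -3.48 -2.31] 14.55
[('pin', array([553. , 339. , 106.8]), 0.8), ('pin', array([488.1, 297.4,  56.2]), 0.64)]
```

View pics/m6.png

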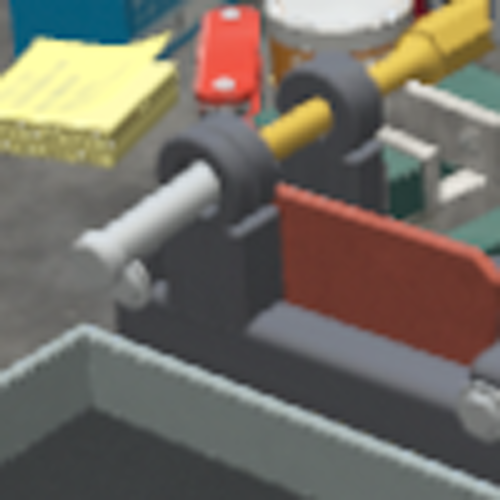

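The pin sticks about 50 mm out over the tray. I'll push the rest of the way.

```bash
python3 -m pendant '0.006 0 0 0;0.005 0 0 0;0.004 0 0 0;0 0 0 0;0 0 0 0;0 0 0 0'; python3 rel.py 1 m
```

```text
time_s: 15.4
eef_pos: [532.3, 160.8, 95.1]
ee_rot: [-0.0, 0.759, 0.651, 0.0]
force: [0.3, 0.2, -2.1]
grip_width: 0.223
grip_force: 99.8
[-0.29 72.89 -0.08] [0. 0. 0.] [-0.67  0.34 -3.11] 15.45
[('pin', array([571. , 391.5,  20.7]), 0.74), ('pin', array([538.2, 202.9, 102.3]), 0.28)]
```

```bash
python3 -m pendant '-0.03 0 0 0;-0.05 0 0 0;-0.02 0 0 0;0 0 -0.035 0;0 0 -0.035 0;0 0 0 0'; python3 -m pendant '-0.024 0.007 0 0.187;-0.023 0.012 0 0.187;-0.02 0.016 0 0.187;-0.017 0.019 0 0.187;-0.013 0.022 0 0.187;-0.008 0.024 0 0.187;-0.004 0.025 0 0.187;0.001 0.026 0 0;0 0 0 0;0 0 0 0'
```

```text
time_s: 16.25
eef_pos: [518.1, 61.9, 167.2]
ee_rot: [0.002, 0.759, 0.651, 0.002]
force: [-0.0, 0.3, -3.7]
grip_width: 0.22
grip_force: 99.9
time_s: 17.5
eef_pos: [545.1, -139.5, 164.0]
ee_rot: [-0.001, 0.999, 0.054, -0.001]
force: [-0.5, 0.6, -2.9]
grip_width: 0.221
grip_force: 99.8
```

Lower by ~155 mm, checking before release.

```bash
python3 -m pendant '0 0 0.055 0;0 0 0.055 0;0 0 0.03 0;0 0 0.008 0;0 0 0.004 0;0 0 0 0;0 0 0 0'; python3 -m pendant '0 0 0 0'
```

```text
time_s: 18.38
eef_pos: [546.1, -140.4, 14.1]
ee_rot: [0.0, 0.999, 0.054, 0.001]
force: [0.7, -1.6, -3.6]
grip_width: 0.22
grip_force: 99.7
time_s: 18.5
eef_pos: [545.8, -140.3, 13.7]
ee_rot: [0.0, 0.999, 0.054, 0.0]
force: [0.1, 0.1, -2.8]
grip_width: 0.22
grip_force: 99.7
```

```bash
python3 -m pendant '0 0 0.003 0;0 0 0.003 0;0 0 0.001 0;0 0 0 0'; python3 -m pendant '0 0 0 0'
```

```text
time_s: 19.0
eef_pos: [545.4, -140.2, 6.3]
ee_rot: [-0.0, 0.999, 0.054, -0.0]
force: [-4.2, 1.4, 4.2]
grip_width: 0.221
grip_force: 100.6
time_s: 19.12
eef_pos: [545.4, -140.2, 6.3]
ee_rot: [0.0, 0.999, 0.054, -0.0]
force: [-3.9, 1.3, 4.8]
grip_width: 0.223
grip_force: 100.7
```

```bash
python3 -m pendant '0 0 0 0;0 0 0 0;0 0 0 0' 0.6; python3 -m pendant '0 0 -0.03 0;0 0 -0.055 0;0 0 -0.055 0;0 0 -0.04 0.13;-0.014 -0.046 0 0.13;-0.014 -0.046 0 0;-0.014 -0.046 0 0;-0.014 -0.046 0 0;-0.014 -0.046 0 0;-0.014 -0.046 0 0'; python3 -m pendant '-0.014 -0.046 0 0;-0.014 -0.046 0 0;-0.014 -0.046 0 0;0 0 0 0;0 0 0 0'
python3 - <<'E'
from h import *
np.set_printoptions(precision=2,suppress=True)
c=cap('wrist','w7.png');p,M,s=tool();print(p,np.degrees(np.arctan2(M[1,0],M[0,0])),s['joints'])
for q in('pin','worn_pad','pad_grip','tray'):print(q,[(np.round(b['at'],1),round(b['p'],2)) for b in models.boxes_of('wrist',q)[:2]])
cap('scene')
for q in('pin','drift'):print(q,[(np.round(b['at'],1),round(b['p'],2)) for b in models.boxes_of('scene',q)[:2]])
# red plate top edge
h=cv2.cvtColor(c['color'],cv2.COLOR_RGB2HSV);m=(((h[...,0]<8)|(h[...,0]>174))&(h[...,1]>140)&(h[...,2]>90)).astype(np.uint8)
n,l,st,ce=cv2.connectedComponentsWithStats(m)
for i in range(1,n):
    if st[i,4]>150:
        ys,xs=np.nonzero(l==i);r=cv2.minAreaRect(np.c_[xs,ys].astype(np.float32));print(st[i],r,ray(c,*r[0],91))
E
```

```text
time_s: 19.5
eef_pos: [545.7, -140.2, 6.0]
ee_rot: [0.0, 0.999, 0.054, 0.0]
force: [0.5, 0.3, 0.4]
grip_width: 0.599
grip_force: 0.0
time_s: 20.75
eef_pos: [497.9, 145.6, 186.2]
ee_rot: [-0.0, 0.997, -0.076, 0.0]
force: [0.6, 0.1, 0.2]
grip_width: 0.598
grip_force: 0.0
time_s: 21.38
eef_pos: [477.6, 286.4, 185.9]
ee_rot: [0.0, 0.997, -0.076, -0.0]
force: [-0.0, 0.5, 0.3]
grip_width: 0.605
grip_force: 0.0
[477.8  286.02 186.01] -8.758011785181466 [ 0.33  0.42  1.47 -0.    1.25  2.05]
pin [(array([575.1, 388.5,  19.2]), 0.87)]
worn_pad [(array([516.8, 280.4,  84.3]), 0.81)]
pad_grip [(array([574.9, 391.9,  16.5]), 0.62)]
tray [(array([527.2, 395.5,   5.8]), 0.89), (array([529.3, 266.1,  56.8]), 0.39)]
pin [(array([576.9, 398.6,  17.4]), 0.42)]
drift [(array([ 559.8, -143.3,   15.4]), 0.76), (array([654. ,  12.7,  39.3]), 0.63)]
[ 304   77   14  216 2081] ((310.5517883300781, 184.50514221191406), (215.10072326660156, 10.976285934448242), 89.34146118164062) [517.07 285.29  91.  ]
[459 214 113  92 378] ((512.514892578125, 255.8515167236328), (9.568927764892578, 143.53390502929688), 50.710594177246094) [459.   176.55  91.  ]
```

```bash
python3 -m pendant '0.014 -0.0005 0 0;0 0 0.05 0;0 0 0.04 0;0 0 0.025 0;0 0 0.008 0;0 0 0 0;0 0 0 0'
```

```text
time_s: 22.65
eef_pos: [492.2, 285.4, 64.2]
ee_rot: [-0.0, 0.997, -0.076, 0.001]
force: [-0.2, 0.4, -0.1]
grip_width: 0.598
grip_force: 0.0
```

```bash
python3 -m pendant '0 0 0.001 0;0 0 0 0;0 0 0 0;0 0 0 0;0 0 0 0;0 0 0 0' 0 110; python3 -m pendant '0 0 -0.01 0;0 0 -0.02 0;0 0 -0.02 0;0 0 0 0'
```

```text
time_s: 23.4
eef_pos: [491.6, 285.1, 62.5]
ee_rot: [0.0, 0.997, -0.076, 0.0]
force: [-1.8, -3.0, 6.3]
grip_width: 0.159
grip_force: 107.5
time_s: 23.9
eef_pos: [492.0, 285.5, 113.2]
ee_rot: [-0.001, 0.997, -0.076, 0.001]
force: [-0.9, -0.2, -4.1]
grip_width: 0.164
grip_force: 107.5
```

```bash
python3 -m pendant '0 0 -0.05 0;0 0 -0.03 0;0 0 0 0;0 0 0 0'
python3 - <<'E'
from h import *
np.set_printoptions(precision=1,suppress=True)
p,M,s=tool();print(p,s['force'],s['grip_width'])
b=cap('side');t=np.array([522.,385,0]);x=np.array([.988,-.153,0]);y=np.array([.153,.988,0])
poly=np.array([proj(b,t+i*85*x+j*58*y+[0,0,8]) for i,j in((-1,-1),(1,-1),(1,1),(-1,1))]).astype(np.int32)
m=np.zeros((480,640),np.uint8);cv2.fillPoly(m,[poly],1)
g=cv2.cvtColor(b['color'],cv2.COLOR_RGB2GRAY);print(np.median(g[m>0]))
k=((g>110)&(m>0)).astype(np.uint8);n,l,st,ce=cv2.connectedComponentsWithStats(k)
for i in range(1,n):
    if st[i,4]>25:
        ys,xs=np.nonzero(l==i);r=cv2.minAreaRect(np.c_[xs,ys].astype(np.float32));bp=cv2.boxPoints(r)
        print(st[i],[(((ray(b,*q,13)-t)@x),((ray(b,*q,13)-t)@y)) for q in bp])
print([(np.round(q['at'],1),round(q['p'],2)) for q in models.boxes_of('side','worn_pad')[:2]])
E
```

```text
time_s: 24.4
eef_pos: [490.7, 284.9, 189.8]
ee_rot: [0.001, 0.997, -0.076, -0.002]
force: [-0.1, 0.3, -3.3]
grip_width: 0.163
grip_force: 108.3
[490.7 284.9 189.8] [-0.1  0.3 -3.3] 0.1632837203107943
63.0
[200 321 127  61 867] [(np.float64(57.016245727731075), np.float64(83.87035724724927)), (np.float64(139.29820861793797), np.float64(-16.3812644670367)), (np.float64(-80.3463813377106), np.float64(-54.19649035412253)), (np.float64(-126.09856500888311), np.float64(41.23485523799454))]
[(array([512.5, 287.7, 186.3]), 0.59), (array([572.8, 393.7,  21.4]), 0.25)]
```

```bash
python3 -m pendant '-0.011 -0.036 0 0;-0.01 -0.036 0 0;-0.01 -0.036 0 0;0 0 0 0;0 0 0.05 0;0 0 0.05 0;0 0 0.025 0;0 0 0.01 0;0 0 0 0;0 0 0 0'
```

```text
time_s: 25.75
eef_pos: [477.8, 396.9, 58.3]
ee_rot: [-0.001, 0.997, -0.076, 0.001]
force: [0.2, -0.6, -2.6]
grip_width: 0.164
grip_force: 108.5
```

```bash
python3 -m pendant '0 0 0.006 0;0 0 0.005 0;0 0 0.004 0;0 0 0 0;0 0 0 0'
python3 - <<'E'
from h import *
b=cap('side');b=cap('wrist')
for n in('side','wrist'):
  for q in('worn_pad','pin'):print(n,q,[(np.round(v['at'],1),round(v['p'],2)) for v in models.boxes_of(n,q)[:2]])
E
```

```text
time_s: 26.38
eef_pos: [477.3, 396.7, 42.2]
ee_rot: [-0.0, 0.997, -0.076, 0.0]
force: [0.5, 1.1, -3.1]
grip_width: 0.165
grip_force: 108.5
side worn_pad [(array([493.4, 400.1,  42.8]), 0.92)]
side pin [(array([574.9, 400.4,  24.7]), 0.56)]
wrist worn_pad [(array([508.8, 393.8,  64.5]), 0.84)]
wrist pin [(array([575.7, 391.6,  17.1]), 0.74)]
```

```bash
python3 -m pendant '0 0 0.003 0;0 0 0 0;0 0 0 0'; python3 -m pendant '0 0 0 0;0 0 0 0;0 0 0 0' 0.4;  python3 -m pendant '0 0 -0.02 0;0 0 -0.04 0;0 0 -0.06 0;0 0 -0.06 0;0 0 0 0;0 0 0 0;0 0 0 0;0 0 0 0'
python3 - <<'E'
from h import *
t=np.array([522.,385,0]);x=np.array([.988,-.153,0]);y=np.array([.153,.988,0])
for n in('side','wrist','scene'):
  cap(n,'f_%s.png'%n)
  for q in('worn_pad','pin','drift','other_pad','grease_tin'):print(n,q,[(np.round(v['at'],1),np.round([(v['at']-t)@x,(v['at']-t)@y]),round(v['p'],2)) for v in models.boxes_of(n,q)[:2]])
E
```

```text
time_s: 27.05
eef_pos: [477.2, 396.6, 39.0]
ee_rot: [0.0, 0.997, -0.076, -0.0]
force: [0.5, 0.4, -3.9]
grip_width: 0.16
grip_force: 108.5
time_s: 27.42
eef_pos: [477.4, 396.7, 39.3]
ee_rot: [-0.0, 0.997, -0.076, 0.0]
force: [-0.0, -1.8, -0.0]
grip_width: 0.399
grip_force: 0.4
time_s: 28.42
eef_pos: [477.0, 396.5, 218.0]
ee_rot: [0.0, 0.997, -0.076, -0.001]
force: [0.3, 0.0, 0.6]
grip_width: 0.402
grip_force: 0.0
side worn_pad [(array([487.6, 363. ,  21.1]), array([-31., -27.]), 0.62), (array([510.3, 294.3,  60.7]), array([  2., -91.]), 0.36)]
side pin [(array([570.7, 393.7,  23.6]), array([47., 16.]), 0.67), (array([509. , 296.9,  55.6]), array([  1., -89.]), 0.42)]
side drift [(array([ 561.1, -137.2,   13.9]), array([ 119., -510.]), 0.61)]
side other_pad [(array([394.9, 148. ,  16.4]), array([ -89., -254.]), 0.78), (array([571.7, 394.3,  24.2]), array([48., 17.]), 0.56)]
side grease_tin [(array([ 558.8, -135.9,   15.3]), array([ 116., -509.]), 0.68), (array([658.7,  37.5,  40.9]), array([ 188., -322.]), 0.6)]
wrist worn_pad [(array([492. , 357. ,  22.2]), array([-25., -32.]), 0.61)]
wrist pin [(array([575.4, 389.5,  20.1]), array([52., 13.]), 0.86)]
wrist drift []
wrist other_pad [(array([390.8, 155.4,  10.3]), array([ -94., -247.]), 0.56), (array([494.7, 354.5,  22.4]), array([-22., -34.]), 0.19)]
wrist grease_tin []
scene worn_pad [(array([487.8, 369.5,  21.2]), array([-31., -21.]), 0.57)]
scene pin [(array([490.3, 371.6,  22.7]), array([-29., -18.]), 0.59), (array([575.7, 392.8,  17. ]), array([52., 16.]), 0.48)]
scene drift [(array([ 558.2, -143.8,   14.8]), array([ 117., -517.]), 0.91)]
scene other_pad [(array([ 562.4, -145.5,   14.2]), array([ 121., -518.]), 0.73), (array([488.9, 367.3,  21.5]), array([-30., -23.]), 0.7)]
scene grease_tin [(array([655.3,  13.7,  38.5]), array([ 189., -346.]), 0.6)]
```

The pad tipped flat and lies in the tray (z ≈ 21 mm) beside the pin. The drift is flat on the worktop, and the gripper is clear.

```bash
python3 -c "
from rig import ctrl
print(ctrl.finish_job())"
```

```text
the job is handed in; nothing more can be done
None
```

The job is handed in, result not reported back: last network readings, without a final look at a picture, put the pin and worn pad in the tray and the drift flat on the worktop, with the other pad and the tin not noticeably moved.

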